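Click the filler cap onto the mist humidifier

TASK

Close the mist humidifier: take the red filler cap standing on the table, set it on the filler neck and turn it about until you feel both its lugs drop into the slots, press it down against its springy seal and turn it clockwise to the stop, then on until its ratchet has clicked at least twice but no more than four times. Do not force it (more than about 40 N between cap and neck is too much), and do not turn it clockwise in the slots without pressing, which clicks too early. Let go of the cap and leave the other things on the table where they are.

Things in the scene. Friction and masses are not known exactly. Their poses are not given: they have to be found in the camera images.
- tank: Mist humidifier, fixed: pale tank on a green base, 180 (x) by 300 (y) mm, top at 125 mm. On its +y half stands a round green fan head, 112 mm across, with handle 253 mm high; on its -y half, 150 mm from the head, the aluminium filler neck. Origin: centre of the underside; z up.
- neck (a point): Centre of the filler neck's top rim, 148 mm above the table; the tank's axes. Upright tube, 60 mm outside, 47 inside, 23 tall and deep, with a flange in its top: round hole 30 mm across with two slots, 9.6 mm wide, reaching out to 47 mm across, along +x and -x. Clockwise (from above) of each slot the flange has a rib 6 mm thick and 3 mm wide; a wall blocks the other way.
- lock_mark: Two red marks across from one another on the neck's rim. Origin: the rim's centre, as neck; x axis through both marks, 52 degrees (0.91 rad) clockwise of the slots: where the cap's lugs meet their stop. Between rib and stop is a pocket where the flange is only 4 mm thick; the lugs spring up into it and are locked.
- cap: Loose filler cap, standing upright on its plug on the table, 57 mm tall, 0.12 to 0.2 kg. Origin: centre of the plug's foot; z up; axes of the red shell. Greased plug 26 mm across (foot 23), with two lugs across from one another: 42 mm across in all, 7 mm wide, 4 to 9 mm above the foot. Plug and lugs have free play under the shell: the lugs start up to 0.55 rad off the bar's line, unseen.
- cap_seal (a point): Centre of the underside of the cap's black sprung seal, 57 mm across, 11.5 mm above the foot (moves with the shell). On the rim it yields from 2 N, by 2.2 N per mm. Depth of the foot below the rim: lugs lying on the flange 4 mm; dropped in, seal touching 11.5; lugs pass under the ribs from 15 (about 10 N; press 12 to 15 N); rigid at 16.5; let go in the pockets it rises to 13.0 and stays.
- cap_grip (a point): On the cap's axis, 45 mm above the foot, in the bar grip of its shell; the shell's axes. Shell: red disc 62 mm across, top 34 mm above the foot; on it a black bar, 56 mm long along x, 14 wide, 23 high (top 57 mm above the foot). Same after a half turn.
- ratchet (a joint): Clockwise slip of the shell and bar over the plug's drive, rad, 0 at the start (the free play does not count). They turn together, after up to 1.1 rad of free play, until about 0.3 N m; then the shell jumps one tooth of 0.349 rad: a click, felt as a sudden drop of torque. Turning before the stop takes about 0.1 N m. It also clicks, and counts, if the lugs are blocked early. Never below 0.
- wire_spool: wooden spool of green florist's wire standing on end, 60 mm across, 44 mm tall; origin: centre of its underside
- pin_jar: small closed glass jar with a yellow lid, 58 mm across, 75 mm tall; origin: centre of its underside
- tape_roll: roll of yellow tape lying flat, 92 mm across, 24 mm tall; origin: centre of its underside
- secateurs: secateurs with red handles lying flat, about 165 mm long, 16 mm tall; origin: below the pivot, x axis towards the blades
- water_jug: clear plastic measuring jug, 84 mm across plus a handle on its +y side, 105 mm tall; origin: centre of its underside
- scissors: scissors with blue handles lying flat, about 175 mm long, 10 mm tall; origin: below the pivot end of the handles, x axis towards the tips
Not all that is in view belongs to the job. Leave any purple look-alike of the cap alone.

How it is judged:
On the way, in this order (a step that is already met when the one before it is completed fails the run):
1. the cap stands in the neck with both lugs dropped into the slots (z of cap in the frame of neck below -0.01 m and horizontal distance between cap and neck below 0.004 m and angle between cap's own z axis and vertical below 0.08 rad and value of joint ratchet below 0.2 rad), for 0.05 s.
2. the cap is pressed down so that its lugs can pass under the ribs, not yet clicked (z of cap in the frame of neck below -0.0147 m and horizontal distance between cap and neck below 0.004 m and angle between cap's own z axis and vertical below 0.08 rad and value of joint ratchet below 0.2 rad), for 0.05 s.
3. turned clockwise, the ratchet has clicked at least twice with the cap down (z of cap in the frame of neck below -0.012 m and horizontal distance between cap and neck below 0.004 m and angle between cap's own z axis and vertical below 0.08 rad and value of joint ratchet above 0.56 rad), for 0.1 s.
At the end, for the whole second after the job is handed in: Cap let go, at rest and locked in the neck's pockets: its foot 12.0 to 14.2 mm below the rim (11.5 in the slots, 15 on a rib), centred within 4 mm, upright within 0.08 rad; two, three or four clicks in all (joint between 0.56 and 1.57 rad) (all of step 3 and z of cap in the frame of neck above -0.0142 m and value of joint ratchet below 1.57 rad and linear speed of cap below 0.01 m/s); the robot touches nothing.
It fails at once if the ratchet is clicked five times or more (value of joint ratchet above 1.6 rad).
It fails at once if the cap is forced: the contact forces between cap and neck together (your push and the lugs' load, about 15 N at the ratchet's click) pass 40 N (contact force between cap and tank above 40 N).
It fails at once if one of the other things on the table is moved by more than 20 mm (distance of any of wire_spool, pin_jar, tape_roll, secateurs, water_jug, scissors from where it was at the start of the episode above 0.02 m).
It also fails if it takes over 72 s, if anything falls off the work surface, if the arm or the gripper's body presses on something with over 40 N, if the wrist force passes 120 N, or if a joint passes its speed limit or range.

ROBOT

A 7-joint arm with a two-finger parallel gripper is mounted at the origin on the work surface. World frame = base frame: x ahead of the robot, y to its left, z up, the work surface at z = 0. Lengths are in m, angles in rad, forces in N, time in s.
With the tool pointing down it reaches from about 0.4 to 0.875 m from the base axis. Payload 19.3 kg.
Tool frame: the origin (TCP) lies midway between the tips of the shut fingers; the grasp point (between the pads) lies 19 mm behind it; z points along the fingers, y is the line along which they close (so a half turn about z gives the same grasp; the last joint's range is limited). The gripper opens to 85 mm and grips with 20 to 120 N. Pads are 22 mm wide; open, the fingers measure 114 mm over their backs; the gripper's body (76 mm by 85 mm) begins 54 mm behind the grasp point. The pads swing forward as they close: fully open they stand 13 mm farther back than shut.
Start: joints at [1.046, 0.521, -0.036, 1.599, 0.021, 1.021, -0.113], TCP at [0.275, -0.561, 0.231] pointing down, gripper open.
Joint ranges: [-2.91, 2.91], [-0.3, 2.13], [-1.5, 1.42], [0.17, 2.43], [-1.26, 4.41], [0.16, 1.93], [-2.52, 2.52]. Speed limits (rad/s): [1.89, 1.89, 2.39, 2.39, 3.01, 3.01, 3.01].

INTERFACE

Orientations are given as [roll, pitch, yaw] about the fixed x, y, z axes, in that order (R = Rz(yaw) Ry(pitch) Rx(roll)).
In Python, from workcell import * gives the robot as it stands. The module is installed in compiled form; this text tells all that it offers.
- The arm moves only by the tool play_rows, never from a script. Its argument "deltas" is a list of rows, each a list of 7 numbers: the shift along the tool's x, y, z in units of 500 mm (1.0 is 500 mm), then the turn, a rotation vector about the tool's x, y, z in units of 120 degrees (1.0 is 120 degrees), then the closure, from 0 (fully open) to 1 (shut). A call has 1 to 10 rows; each row is the pose to reach, as a shift and turn from the pose commanded when the call began, along the tool's axes at that moment; what a row does not reach only later rows make up. A row lasts 1/10 s, in which the tool goes at most 50 mm and 8.59 degrees, less where a joint would pass 70% of its speed; a pose out of reach is approached as far as the arm can. A call with a number of a shift or a turn outside -1 to 1 is refused whole. A call with a gripper value outside its range is refused whole. The fingers move at their own pace and stop on an object; "newtons" is the grip in N (left out, the last holds). Time passes only in rows, so rows that repeat a pose let the fingers close. It gives the time, the measured TCP pose, the force, the opening and the grip force at its end, in the units of the state.
- observe(): the state, without advancing time (a new reading comes with each control period).
- grab_frame(name): name is "side" or "top" or "wrist"; returns the picture (400x640x3 uint8, red, green, blue); there is no depth.
- get_calibration(name): a dict with "fovy" (degrees; the focal length in pixels is half the picture's height over the tangent of half this angle, whatever the lens; pixels are square), "cx", "cy" (the principal point, pixels), "xyz" and "rotation" of the camera in the world. Camera axes: x right, y down, z forward; pixel columns grow to the right and rows downward; lengths in m; the calibration is good to about 2 mm. A picture is of the moment at which its call begins: read the wrist's pose just before it. get_calibration takes no time and is no camera call; for the wrist camera it gives the pose at the moment of the call.
- job_done(): hands the job in; it is judged then, once.
The state is a dict: "clock": time; "qpos": joint angles; "qd": joint speeds; "joint_efforts": joint torques, N m; "position": TCP position; "tool_rot": TCP orientation; "force": force on the tool from outside, world axes, zero at the start; "moment": the same for the moment, N m; "grip_width": finger opening in m; "finger_force": force on a finger pad.
Only numpy, scipy, OpenCV 4.12 (cv2) and the standard library are available. Lean on these libraries where they do the work, as an engineer would, in place of code of your own. Each camera call takes 0.05 s, during which the arm holds its last target. There are 200 camera calls.

## Working session

There is one attempt and no reset: what is moved stays moved. The work goes in short steps, Python scripts to look and compute and a tool call to move; the robot and the scene stay as the last step left them, time stands still between calls to the robot, and variables do not carry over. Pictures are saved under pics/ and viewed, at most 10 in all, crops included, and the job is handed in when it is done.

Besides the shell and the picture viewer there is one more tool, called after "Request:" as name([rows], argument=value, ...), one row to a line, values as JSON. play_rows: Moves the arm, as the interface text tells. Its arguments: {"type":"object","properties":{"deltas":{"type":"array"},"newtons":{"type":"number"}},"required":["deltas"]}

```bash
mkdir -p pics; python3 - <<'E'
from workcell import *
import cv2,numpy as np
for n in ["top","side"]:
    im=grab_frame(n); cv2.imwrite(f"pics/{n}0.png",im[:,:,::-1]); print(n,get_calibration(n))
print(observe()); print(get_calibration("wrist"))
E
```

```text
top {'fovy': 43.09723894193043, 'cx': 331.43873689324226, 'cy': 191.59549398591076, 'xyz': array([ 0.30843523, -0.02633866,  1.20367187]), 'rotation': array([-2.95437312,  0.01313777, -1.57511448])}
side {'fovy': 56.51230078315171, 'cx': 314.8976472367887, 'cy': 203.59821077541244, 'xyz': array([0.22465999, 0.50380804, 0.79252026]), 'rotation': array([-2.43424739e+00, -2.13976445e-03, -2.62754736e+00])}
{'clock': 0.1, 'qpos': array([ 1.04578888,  0.52191749, -0.03629491,  1.59994543,  0.02119799,
        1.02111481, -0.11277049]), 'qd': array([-0.00029056, -0.00070152,  0.00016418, -0.00289464, -0.00146661,
        0.00047423,  0.00043216]), 'joint_efforts': array([ 5.85119313e-03, -9.28491068e+01,  1.98504813e+00, -3.70537090e+01,
        1.81898352e-02,  5.31131212e-03, -9.36956667e-05]), 'position': array([ 0.27437577, -0.56121769,  0.23080866]), 'tool_rot': array([-3.14059599e+00,  8.49756947e-05,  4.54796670e-01]), 'force': array([-0.05046991, -0.18878749,  0.73994991]), 'moment': array([0.03827676, 0.00667966, 0.06937325]), 'finger_force': 0.0, 'grip_width': 0.08494229526813848}
{'fovy': 71.76656807996567, 'cx': 318.24182801177506, 'cy': 197.69551899940873, 'xyz': array([ 0.33303661, -0.5326563 ,  0.37283637]), 'rotation': array([ 2.88044792e+00, -1.85991799e-05, -1.11497888e+00])}
```

View pics/top0.png

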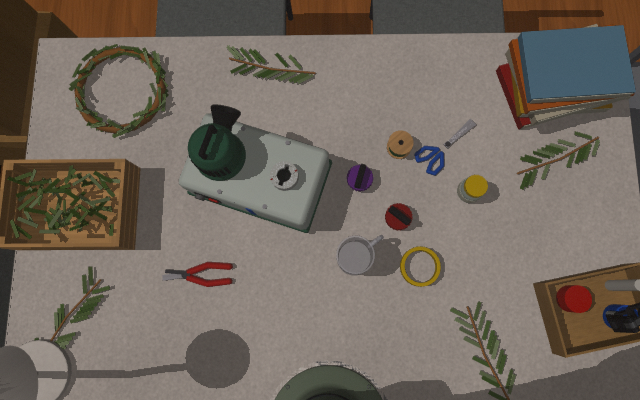

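View pics/side0.png

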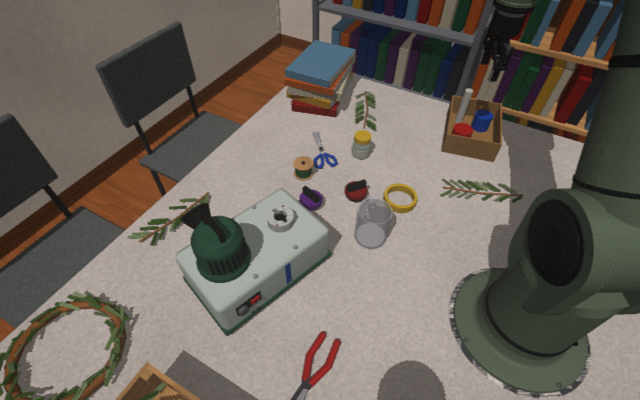

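The red cap candidates in the top view are the red disc with a black bar at (399,216), the purple look-alike at (360,177), and a plain red thing in the tray at (575,298). The first fits, since it is red, has a black bar and stands on the table. The neck is at (284,176). I'll confirm in a crop.

```bash
cat > h.py <<'E'
from workcell import *
import cv2,numpy as np
from scipy.spatial.transform import Rotation as R
def K(c):
    f=200/np.tan(np.radians(c["fovy"])/2); return f
def p2w(c,uv,z):
    f=K(c); d=R.from_euler('xyz',c["rotation"]).apply([(uv[0]-c["cx"])/f,(uv[1]-c["cy"])/f,1])
    return c["xyz"]+d*(z-c["xyz"][2])/d[2]
def w2p(c,p):
    q=R.from_euler('xyz',c["rotation"]).inv().apply(np.array(p)-c["xyz"]); return q[:2]/q[2]*K(c)+[c["cx"],c["cy"]]
def tomove(p,rpy,s):
    "target TCP -> tool shift units, rotvec units from state s (measured)"
    T=R.from_euler('xyz',s["tool_rot"]); 
    return T.inv().apply(np.array(p)-s["position"])/.5,(T.inv()*R.from_euler('xyz',rpy)).as_rotvec()/np.radians(120)
E
python3 - <<'E'
from h import *
c=get_calibration("top"); im=cv2.imread("pics/top0.png")
cv2.imwrite("pics/crop.png",np.hstack([cv2.resize(im[190:245,370:430],(400,367),interpolation=cv2.INTER_CUBIC),cv2.resize(im[150:205,255:315],(400,367),interpolation=cv2.INTER_CUBIC)]))
print("cap disc",p2w(c,(399,216),.034)); print("neck",p2w(c,(284.5,176.5),.148))
h=im.astype(int); m=((h[:,:,2]>80)&(h[:,:,1]<60)&(h[:,:,0]<60)); m[:190]=0;m[245:]=0;m[:,:375]=0;m[:,425:]=0
pts=np.argwhere(m)[:,::-1].astype(np.float32); print(len(pts),cv2.minEnclosingCircle(pts))
E
```

```text
cap disc [ 0.47127133 -0.1687937   0.034     ]
neck [0.54199995 0.08680961 0.148     ]
310 ((398.5, 216.375), 13.707420349121094)
```

View pics/crop.png

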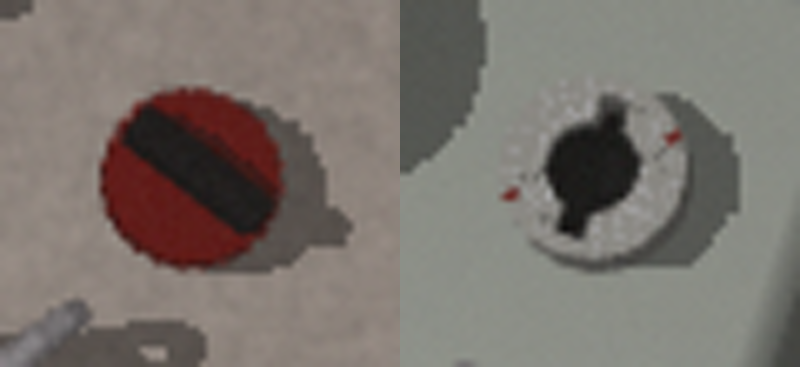

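The crop confirms it: the red cap's black bar runs from (390.5,208.8) to (408.5,222.3). The right half shows the neck, with slot ends at (286.8,165.5) and (280.8,184.2).

```bash
python3 - <<'E'
from h import *
c=get_calibration("top"); s=observe()
a=p2w(c,(390.5,208.8),.057);b=p2w(c,(408.5,222.3),.057); d=b-a
cap=p2w(c,(398.5,216.2),.034); print("bar",(a+b)/2,np.linalg.norm(d),np.degrees(np.arctan2(d[1],d[0]))%180,"disc",cap)
e=p2w(c,(286.8,165.5),.147);f=p2w(c,(280.8,184.2),.147); d=e-f
print("neck",(e+f)/2,np.linalg.norm(d),np.degrees(np.arctan2(d[1],d[0])))
m1=p2w(c,(255+111/6.667,150+194/6.667),.148);m2=p2w(c,(255+273/6.667,150+136/6.667),.148);d=m2-m1
print("marks",(m1+m2)/2,np.degrees(np.arctan2(d[1],d[0])))
print(tomove([cap[0],cap[1],.20],[np.pi,0,np.radians(53)],s))
E
```

```text
bar [ 0.46913977 -0.16710595  0.057     ] 0.05083660346026733 52.00158423325186 disc [ 0.47080952 -0.16761941  0.034     ]
neck [0.54591661 0.08844218 0.147     ] 0.0427071988639604 -16.75858684027786
marks [0.54585552 0.08832669 0.148     ] -70.16352395529647
(array([ 0.69873732, -0.534538  ,  0.06209073]), array([-4.76611130e-04, -7.20618086e-05, -2.24517254e-01]))
```

Request:
play_rows([
  [0.7, -0.535, 0.06, 0, 0, -0.22, 0.4],
  [0.7, -0.535, 0.06, 0, 0, -0.22, 0.4],
  [0.7, -0.535, 0.06, 0, 0, -0.22, 0.4],
  [0.7, -0.535, 0.06, 0, 0, -0.22, 0.4],
  [0.7, -0.535, 0.06, 0, 0, -0.22, 0.4],
  [0.7, -0.535, 0.06, 0, 0, -0.22, 0.4],
  [0.7, -0.535, 0.06, 0, 0, -0.22, 0.4],
  [0.7, -0.535, 0.06, 0, 0, -0.22, 0.4],
  [0.7, -0.535, 0.06, 0, 0, -0.22, 0.4],
  [0.7, -0.535, 0.06, 0, 0, -0.22, 0.4],
])

```text
clock: 1.1
position: [0.4735, -0.162, 0.201]
tool_rot: [-3.141, -0.002, 0.923]
force: [0.3, -1.1, 0.3]
grip_width: 0.0513
finger_force: 0.0
```

Request:
play_rows([
  [0, 0, 0, 0, 0, 0, 0.4],
  [0, 0, 0, 0, 0, 0, 0.4],
  [0, 0, 0, 0, 0, 0, 0.4],
  [0, 0, 0, 0, 0, 0, 0.4],
])

```text
clock: 1.5
position: [0.4711, -0.1683, 0.2013]
tool_rot: [3.142, 0.0, 0.914]
force: [-0.1, 0.6, -0.3]
grip_width: 0.0516
finger_force: 0.0
```

```bash
python3 - <<'E'
from h import *
s=observe();c=get_calibration("wrist");im=grab_frame("wrist"); cv2.imwrite("pics/w1.png",im[:,:,::-1])
print({k:np.round(s[k],4) for k in s}); print(c)
cap=[.4708,-.1676,.034]; print(w2p(c,cap))
E
```

```text
{'clock': np.float64(1.5), 'qpos': array([ 0.4374,  0.3734, -0.2712,  1.9445,  0.1317,  0.8405, -0.561 ]), 'qd': array([-0.0043,  0.0016, -0.0034, -0.0005, -0.0001,  0.0009,  0.0001]), 'joint_efforts': array([-1.48500e-01, -7.24638e+01, -1.98960e+00, -3.20561e+01,
        1.64000e-02,  3.60000e-03,  1.24000e-02]), 'position': array([ 0.4711, -0.1683,  0.2013]), 'tool_rot': array([3.1415e+00, 1.0000e-04, 9.1390e-01]), 'force': array([-0.1408,  0.5904, -0.2955]), 'moment': array([ 0.0095, -0.0024, -0.0126]), 'finger_force': np.float64(0.0), 'grip_width': np.float64(0.0516)}
{'fovy': 71.76656807996567, 'cx': 318.24182801177506, 'cy': 197.69551899940873, 'xyz': array([ 0.51093692, -0.11660076,  0.34336224]), 'rotation': array([ 2.87990529e+00, -9.80267987e-04, -6.55826009e-01])}
[317.35407636 182.49878519]
```

View pics/w1.png

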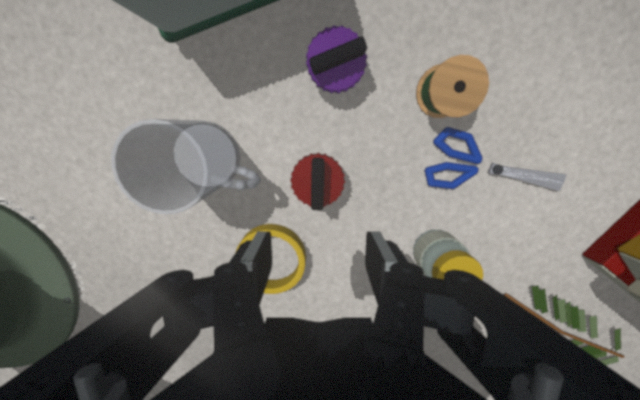

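The wrist view shows the red cap at about (318,181) with its bar nearly vertical, from (319,158) to (317,208). The bar is therefore lined up with the tool's x. The jug handle at (250,178) is clear of the fingers.

```bash
python3 - <<'E'
from h import *
s=observe();c=get_calibration("wrist");h=cv2.imread("pics/w1.png").astype(int)
m=(h[:,:,2]>90)&(h[:,:,1]<60)&(h[:,:,0]<60); m[:,:280]=0;m[:,360:]=0;m[230:]=0;m[:140]=0
p=np.argwhere(m)[:,::-1].astype(np.float32); (u,r)=cv2.minEnclosingCircle(p)
el=cv2.fitEllipse(cv2.convexHull(p)); print(u,r,el)
cap=p2w(c,el[0],.034)
a=p2w(c,(319,159),.057);b=p2w(c,(317,208.5),.057)
k=(h.max(2)<50); k[:,:295]=0;k[:,345:]=0;k[215:]=0;k[:150]=0
q=np.argwhere(k)[:,::-1].astype(np.float32); rr=cv2.minAreaRect(q); bx=cv2.boxPoints(rr); print(rr)
bx=np.array([p2w(c,x,.057) for x in bx]); e=[(bx[1]-bx[0]),(bx[2]-bx[1])]; d=max(e,key=np.linalg.norm)
ang=np.degrees(np.arctan2(d[1],d[0]))%180
print(cap,bx.mean(0),ang,[np.linalg.norm(x) for x in e]); print(tomove([cap[0],cap[1],.037],[np.pi,0,np.radians(ang)],s))
E
```

```text
(317.4893493652344, 179.7446746826172) 25.948225021362305 ((317.55413818359375, 179.8991241455078), (50.60981750488281, 51.538848876953125), 124.3700180053711)
((317.4350891113281, 183.44781494140625), (10.227654457092285, 49.03943634033203), 1.9091522693634033)
[ 0.47290208 -0.16518041  0.034     ] [ 0.47290955 -0.16498598  0.057     ] 50.252407398365335 [np.float64(0.05298754869986877), np.float64(0.010570916161738733)]
(array([ 0.00687081, -0.00088717,  0.32868651]), array([2.73690216e-05, 4.05743062e-05, 1.76957434e-02]))
```

Request:
play_rows([
  [0.005, -0.001, 0.1, 0, 0, 0.017, 0.5],
  [0.005, -0.001, 0.2, 0, 0, 0.017, 0.5],
  [0.005, -0.001, 0.27, 0, 0, 0.017, 0.5],
  [0.005, -0.001, 0.3, 0, 0, 0.017, 0.5],
  [0.005, -0.001, 0.325, 0, 0, 0.017, 0.5],
  [0.005, -0.001, 0.325, 0, 0, 0.017, 0.5],
  [0.005, -0.001, 0.325, 0, 0, 0.017, 0.5],
  [0.005, -0.001, 0.325, 0, 0, 0.017, 0.5],
])

```text
clock: 2.35
position: [0.4732, -0.1654, 0.0398]
tool_rot: [3.14, -0.001, 0.88]
force: [0.2, -0.0, 0.0]
grip_width: 0.0429
finger_force: 0.0
```

Request:
play_rows([
  [0, 0, 0, 0, 0, 0, 0.6],
  [0, 0, 0, 0, 0, 0, 0.7],
  [0, 0, 0, 0, 0, 0, 0.8],
  [0, 0, 0, 0, 0, 0, 1],
  [0, 0, 0, 0, 0, 0, 1],
  [0, 0, 0, 0, 0, 0, 1],
  [0, 0, 0, 0, 0, 0, 1],
], newtons=60)

```text
clock: 3.05
position: [0.4728, -0.1652, 0.0392]
tool_rot: [3.141, -0.0, 0.88]
force: [-0.7, -0.0, 8.1]
grip_width: 0.0126
finger_force: 61.0
```

Request:
play_rows([
  [0, 0, -0.05, 0, 0, 0, 1],
  [0, 0, -0.15, 0, 0, 0, 1],
  [0, 0, -0.25, 0, 0, 0, 1],
  [0, 0, -0.35, 0, 0, 0, 1],
  [0, 0, -0.4, 0, 0, 0, 1],
  [0, 0, -0.4, 0, 0, 0, 1],
  [0, 0, -0.4, 0, 0, 0, 1],
])

```text
clock: 3.75
position: [0.4724, -0.1652, 0.2386]
tool_rot: [3.141, 0.0, 0.88]
force: [-0.1, 0.3, -2.9]
grip_width: 0.0128
finger_force: 59.7
```

```bash
python3 - <<'E'
from h import *
s=observe();c=get_calibration("wrist");im=grab_frame("wrist");h=im[:,:,::-1].astype(int); cv2.imwrite("pics/w2.png",h)
print({k:np.round(s[k],4) for k in s if k in("qpos","position","tool_rot","force","moment","grip_width","finger_force")})
m=(h[:,:,2]>70)&(h[:,:,1]<60)&(h[:,:,0]<60); m[:,:220]=0;m[:,420:]=0;m[:140]=0
p=np.argwhere(m)[:,::-1]; print(len(p),p.min(0),p.max(0))
zd=s["position"][2]-.0392+.034
print("TCP px",w2p(c,[s["position"][0],s["position"][1],zd]))
print(tomove([.5459,.0884,.24],[np.pi,0,np.radians(-16.8+34+180)],s))
E
```

```text
{'qpos': array([ 0.4432,  0.3259, -0.2829,  1.9031,  0.1122,  0.9275, -0.5841]), 'position': array([ 0.4724, -0.1652,  0.2386]), 'tool_rot': array([3.1413e+00, 1.0000e-04, 8.7980e-01]), 'force': array([-0.0565,  0.3475, -2.8675]), 'moment': array([-0.0052,  0.0401, -0.0137]), 'finger_force': np.float64(59.7362), 'grip_width': np.float64(0.0128)}
3188 [266 187] [371 260]
TCP px [317.92625693 241.04411466]
(array([ 0.48457937, -0.20988566, -0.00288772]), array([-6.92482881e-06,  1.85798485e-04, -1.22326937e+00]))[ WARN:0@0.419] global loadsave.cpp:1063 imwrite_ Unsupported depth image for selected encoder is fallbacked to CV_8U.
```

View pics/w2.png

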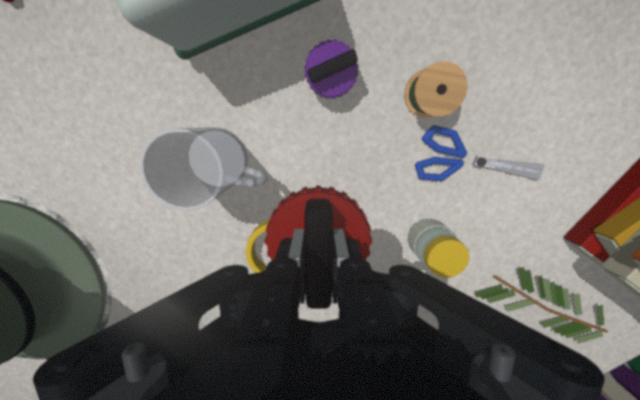

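The cap is held upright. Its red disc spans x from 266 to 371 and its top edge is at y=187. Next I'll fit the cap's offset from the TCP and look at the neck on the way.

Request:
play_rows([
  [0.284, -0.212, 0, 0, 0, 0, 1],
  [0.284, -0.212, 0, 0, 0, 0, 1],
  [0.284, -0.212, 0, 0, 0, 0, 1],
  [0.284, -0.212, 0, 0, 0, 0, 1],
  [0.284, -0.212, 0, 0, 0, 0, 1],
  [0.284, -0.212, 0, 0, 0, 0, 1],
  [0.284, -0.212, 0, 0, 0, 0, 1],
  [0.284, -0.212, 0, 0, 0, 0, 1],
])

```text
clock: 4.6
position: [0.4812, 0.0108, 0.2383]
tool_rot: [-3.141, 0.001, 0.878]
force: [-0.3, -1.4, -2.0]
grip_width: 0.0127
finger_force: 59.6
```

```bash
python3 - <<'E'
from h import *
from scipy.optimize import least_squares
s=observe();c=get_calibration("wrist");im=grab_frame("wrist");h=im[:,:,::-1].copy(); cv2.imwrite("pics/w3.png",h)
print(s["position"],s["tool_rot"],s["qpos"],s["force"])
h=h.astype(int); m=(h[:,:,2]>70)&(h[:,:,1]<60)&(h[:,:,0]<60); m[:,:255]=0;m[:,385:]=0;m[:170]=0
p=np.argwhere(m)[:,::-1].astype(np.int32); hu=cv2.convexHull(p)[:,0]; hu=hu[hu[:,1]<232]
T=R.from_euler('xyz',s["tool_rot"])
for zo in(.004,):
  def res(q):
    r=[]
    for u in hu:
      w=p2w(c,u,s["position"][2]-.0052); t=T.inv().apply(w-s["position"])[:2]; r.append(np.hypot(t[0]-q[0],t[1]-q[1])-q[2])
    return r
  o=least_squares(res,[0,0,.031]); print(o.x,np.std(o.fun),len(hu))
print("neck pred",w2p(c,[.5459,.0884,.148]))
E
```

```text
[0.48119189 0.01082322 0.23832516] [-3.14105675e+00  7.08326450e-04  8.78340398e-01] [ 0.15034382  0.30286515 -0.36426475  1.94446407  0.13416672  0.91830312
 -0.97300553] [-0.33406744 -1.44448255 -2.04284034]
[0.00335388 0.00018204 0.02879512] 0.0003597494256529256 16
neck pred [318.44206257  75.98270948]
```

View pics/w3.png

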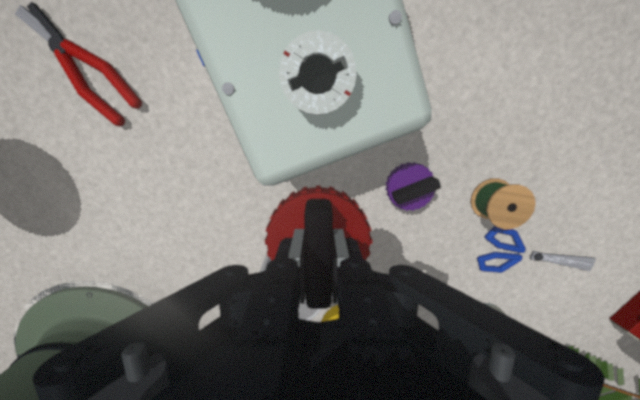

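```bash
python3 - <<'E'
from h import *
s=observe();c=get_calibration("wrist");T=R.from_euler('xyz',s["tool_rot"]);P=s["position"]
h=cv2.imread("pics/w3.png"); g=h.max(2); print("col318",[int(x) for x in g[180:215,318]]); print(g[290:325,318].tolist())
tl=lambda u,z:T.inv().apply(p2w(c,u,z)-P)[:2].round(4)
for y in(198,199,305,307): print(y,tl((318,y),P[2]+.0178))
print("disc far",tl((318,187),P[2]-.0052),"wid",tl((265.5,232),P[2]-.0052),tl((371.5,232),P[2]-.0052))
for n,(a,b) in{"marks":((286,53),(348,94)),"slots":((291,83),(345,64))}.items():
  A=p2w(c,a,.148);B=p2w(c,b,.148);d=B-A; print(n,(A+B)/2,np.linalg.norm(d),np.degrees(np.arctan2(d[1],d[0])))
red=(h[:,:,2].astype(int)>h[:,:,1].astype(int)+50);red[:,:275]=0;red[:,365:]=0;red[:30]=0;red[115:]=0
n,l,st,ce=cv2.connectedComponentsWithStats(red.astype(np.uint8)); print(ce[1:],st[1:,4])
E
```

```text
col318 [116, 118, 116, 117, 109, 101, 90, 86, 92, 106, 113, 107, 109, 118, 122, 128, 123, 115, 93, 65, 45, 34, 38, 35, 37, 38, 36, 39, 31, 34, 36, 40, 42, 39, 34]
[19, 23, 25, 24, 21, 23, 25, 22, 26, 21, 19, 29, 25, 23, 20, 22, 24, 43, 94, 146, 174, 175, 178, 176, 179, 181, 184, 179, 178, 170, 160, 126, 74, 43, 20]
198 [0.0318 0.    ]
199 [0.0314 0.    ]
305 [-0.0257  0.0001]
307 [-0.0269  0.0001]
disc far [0.0319 0.    ] wid [ 0.0056 -0.0299] [0.0056 0.0305]
marks [0.5464457  0.09016531 0.148     ] 0.056445992833436306 -71.05329930178625
slots [0.54671355 0.09021162 0.148     ] 0.04413023892488154 -21.59840000753199
[[286.33333333  53.33333333]
 [347.22222222  92.55555556]] [9 9]
```

Request:
play_rows([
  [0, 0, 0, 0, 0, -0.07, 1],
  [0, 0, 0, 0, 0, -0.14, 1],
  [0, 0, 0, 0, 0, -0.21, 1],
  [0, 0, 0, 0, 0, -0.28, 1],
  [0, 0, 0, 0, 0, -0.35, 1],
  [0, 0, 0, 0, 0, -0.42, 1],
  [0, 0, 0, 0, 0, -0.49, 1],
  [0, 0, 0, 0, 0, -0.56, 1],
  [0, 0, 0, 0, 0, -0.63, 1],
  [0, 0, 0, 0, 0, -0.7, 1],
])

```text
clock: 5.65
position: [0.4814, 0.0112, 0.2388]
tool_rot: [-3.141, 0.0, 2.351]
force: [0.7, 1.0, -1.0]
grip_width: 0.0126
finger_force: 59.6
```

```bash
python3 - <<'E'
from h import *
s=observe();print(s["qpos"],s["position"],s["tool_rot"])
print(tomove([.5484,.0906,.21],[np.pi,0,np.radians(200)],s))
E
```

```text
[ 0.38364861  0.34286439 -0.661635    1.93324671  0.25691059  0.94977097
  0.37922405] [0.48135843 0.01115097 0.23875042] [-3.14147712e+00  4.42912775e-05  2.35087417e+00]
(array([0.0186513 , 0.20707935, 0.0574761 ]), array([-6.11092808e-05, -1.26298712e-05, -5.44206932e-01]))
```

Request:
play_rows([
  [0.0187, 0.207, 0, 0, 0, -0.07, 1],
  [0.0187, 0.207, 0, 0, 0, -0.14, 1],
  [0.0187, 0.207, 0, 0, 0, -0.21, 1],
  [0.0187, 0.207, 0, 0, 0, -0.28, 1],
  [0.0187, 0.207, 0, 0, 0, -0.35, 1],
  [0.0187, 0.207, 0.02, 0, 0, -0.42, 1],
  [0.0187, 0.207, 0.04, 0, 0, -0.49, 1],
  [0.0187, 0.207, 0.057, 0, 0, -0.544, 1],
  [0.0187, 0.207, 0.057, 0, 0, -0.544, 1],
  [0.0187, 0.207, 0.057, 0, 0, -0.544, 1],
])

```text
clock: 6.65
position: [0.5488, 0.0905, 0.2103]
tool_rot: [3.141, -0.0, -2.802]
force: [0.2, -0.6, -1.3]
grip_width: 0.0125
finger_force: 59.9
```

```bash
python3 - <<'E'
from h import *
s=observe();print(s["qpos"],s["position"],s["tool_rot"],s["force"],s["moment"])
print(tomove([.5484,.0906,.1872],[np.pi,0,np.radians(200)],s))
E
```

```text
[ 0.35412342  0.57181714 -0.89018933  1.7741683   0.50791302  1.04345326
  1.18663904] [0.54884295 0.09047982 0.21034617] [ 3.14128671e+00 -2.72714334e-04 -2.80231854e+00] [ 0.24604498 -0.60222378 -1.30462685] [ 0.00997112 -0.03285464  0.01618988]
(array([0.00074278, 0.00050732, 0.0462927 ]), array([ 0.00014671, -0.0001295 , -0.00467523]))
```

Request:
play_rows([
  [0.0007, 0.0005, 0.02, 0, 0, 0, 1],
  [0.0007, 0.0005, 0.035, 0, 0, 0, 1],
  [0.0007, 0.0005, 0.042, 0, 0, 0, 1],
  [0.0007, 0.0005, 0.047, 0, 0, 0, 1],
  [0.0007, 0.0005, 0.05, 0, 0, 0, 1],
  [0.0007, 0.0005, 0.05, 0, 0, 0, 1],
])

```text
clock: 7.25
position: [0.5479, 0.091, 0.1851]
tool_rot: [-3.142, -0.001, -2.798]
force: [-3.8, -0.7, -0.2]
grip_width: 0.0127
finger_force: 60.1
```

Request:
play_rows([
  [0, 0, 0.002, 0, 0, 0, 1],
  [0, 0, 0.003, 0, 0, 0, 1],
  [0, 0, 0.004, 0, 0, 0, 1],
  [0, 0, 0.004, 0, 0, 0, 1],
])

```text
clock: 7.65
position: [0.5477, 0.0908, 0.1833]
tool_rot: [-3.141, -0.001, -2.798]
force: [-7.1, -2.7, 2.2]
grip_width: 0.0127
finger_force: 60.5
```

Request:
play_rows([
  [0.0015, 0, 0, 0, 0, 0, 1],
  [0.003, 0, 0, 0, 0, 0, 1],
  [0.003, 0, 0, 0, 0, 0, 1],
  [0.003, 0, 0, 0, 0, 0, 1],
])

```text
clock: 8.05
position: [0.5471, 0.0906, 0.1834]
tool_rot: [3.142, 0.0, -2.798]
force: [-0.7, -0.7, -2.0]
grip_width: 0.0128
finger_force: 60.0
```

Request:
play_rows([
  [0, 0, 0.001, 0, 0, 0, 1],
  [0, 0, 0.002, 0, 0, 0, 1],
  [0, 0, 0.002, 0, 0, 0, 1],
  [0, 0, 0.002, 0, 0, 0, 1],
])

```text
clock: 8.45
position: [0.5472, 0.0907, 0.1829]
tool_rot: [-3.141, 0.001, -2.798]
force: [-4.1, -2.4, 10.8]
grip_width: 0.0126
finger_force: 61.7
```

Contact is at TCP z of about 0.183, which is the flange depth, so the lugs are lying on the flange. I'll search clockwise in steps smaller than the slot window.

Request:
play_rows([
  [0, 0, -0.0005, 0, 0, 0.01, 1],
  [0, 0, -0.0005, 0, 0, 0.02, 1],
  [0, 0, -0.0005, 0, 0, 0.03, 1],
  [0, 0, -0.0005, 0, 0, 0.04, 1],
  [0, 0, -0.0005, 0, 0, 0.05, 1],
])

```text
clock: 8.95
position: [0.5471, 0.0908, 0.183]
tool_rot: [-3.142, 0.001, -2.903]
force: [-4.5, -0.8, 7.8]
grip_width: 0.0125
finger_force: 61.2
```

```bash
cat > o.py <<'E'
from h import *
s=observe();print("t%.1f"%s["clock"],s["position"].round(4),"yaw %.1f"%(np.degrees(s["tool_rot"][2])%360),"tilt",s["tool_rot"][:2].round(4),s["force"].round(1),s["moment"].round(3),"q",s["qpos"].round(2))
E
python3 o.py
```

```text
t8.9 [0.5471 0.0908 0.183 ] yaw 193.6 tilt [-3.1416e+00  7.0000e-04] [-4.5 -0.8  7.8] [-0.264  0.903 -0.014] q [ 0.32  0.59 -0.84  1.81  0.53  0.98  1.07]
```

Request:
play_rows([
  [0.001, 0, 0, 0, 0, 0.01, 1],
  [0.001, 0, 0, 0, 0, 0.02, 1],
  [0.001, 0, 0, 0, 0, 0.03, 1],
  [0.001, 0, 0, 0, 0, 0.04, 1],
  [0.001, 0, 0, 0, 0, 0.05, 1],
])

```text
clock: 9.45
position: [0.5469, 0.0909, 0.1831]
tool_rot: [3.141, 0.001, -3.008]
force: [-1.9, 0.2, 5.4]
grip_width: 0.0125
finger_force: 60.9
```

Request:
play_rows([
  [0, 0, 0.0002, 0, 0, 0.01, 1],
  [0, 0, 0.0002, 0, 0, 0.02, 1],
  [0, 0, 0.0002, 0, 0, 0.03, 1],
  [0, 0, 0.0002, 0, 0, 0.04, 1],
  [0, 0, 0.0002, 0, 0, 0.05, 1],
])

```text
clock: 9.95
position: [0.547, 0.0911, 0.1831]
tool_rot: [3.141, 0.001, -3.113]
force: [-0.7, 0.7, 6.2]
grip_width: 0.0125
finger_force: 61.0
```

Request:
play_rows([
  [0, 0, 0.0002, 0, 0, 0.01, 1],
  [0, 0, 0.0002, 0, 0, 0.02, 1],
  [0, 0, 0.0002, 0, 0, 0.03, 1],
  [0, 0, 0.0002, 0, 0, 0.04, 1],
  [0, 0, 0.0002, 0, 0, 0.05, 1],
])

```text
clock: 10.45
position: [0.547, 0.0911, 0.183]
tool_rot: [3.141, 0.001, 3.066]
force: [-2.5, 0.8, 7.3]
grip_width: 0.0124
finger_force: 61.2
```

Request:
play_rows([
  [0, 0, 0, 0, 0, 0.01, 1],
  [0, 0, 0, 0, 0, 0.02, 1],
  [0, 0, 0, 0, 0, 0.03, 1],
  [0, 0, 0, 0, 0, 0.04, 1],
  [0, 0, 0, 0, 0, 0.05, 1],
])

```text
clock: 10.95
position: [0.547, 0.0913, 0.183]
tool_rot: [3.14, 0.001, 2.961]
force: [-1.8, 2.7, 7.0]
grip_width: 0.0123
finger_force: 61.1
```

```bash
python3 o.py
```

```text
t10.9 [0.547  0.0913 0.183 ] yaw 169.7 tilt [3.1403e+00 1.4000e-03] [-1.8  2.7  7. ] [0.502 0.501 0.018] q [ 0.26  0.56 -0.74  1.81  0.46  0.95  0.71]
```

Request:
play_rows([
  [0.0003, 0.0006, 0, 0, 0, 0.01, 1],
  [0.0003, 0.0006, 0, 0, 0, 0.02, 1],
  [0.0003, 0.0006, 0, 0, 0, 0.03, 1],
  [0.0003, 0.0006, 0, 0, 0, 0.04, 1],
  [0.0003, 0.0006, 0, 0, 0, 0.05, 1],
])

```text
clock: 11.45
position: [0.547, 0.0915, 0.1831]
tool_rot: [3.14, 0.001, 2.856]
force: [-1.6, 2.1, 6.8]
grip_width: 0.0126
finger_force: 61.1
```

Request:
play_rows([
  [0.0003, 0.0006, 0, 0, 0, 0.01, 1],
  [0.0003, 0.0006, 0, 0, 0, 0.02, 1],
  [0.0003, 0.0006, 0, 0, 0, 0.03, 1],
  [0.0003, 0.0006, 0, 0, 0, 0.04, 1],
  [0.0003, 0.0006, 0, 0, 0, 0.05, 1],
])

```text
clock: 11.95
position: [0.547, 0.0917, 0.183]
tool_rot: [3.14, 0.001, 2.752]
force: [-1.0, 1.6, 6.4]
grip_width: 0.0129
finger_force: 61.0
```

Request:
play_rows([
  [0, 0.0005, 0, 0, 0, 0.01, 1],
  [0, 0.0005, 0, 0, 0, 0.02, 1],
  [0, 0.0005, 0, 0, 0, 0.03, 1],
  [0, 0.0005, 0, 0, 0, 0.04, 1],
  [0, 0.0005, 0, 0, 0, 0.05, 1],
])

```text
clock: 12.45
position: [0.5471, 0.0919, 0.1831]
tool_rot: [3.14, 0.001, 2.647]
force: [-0.9, 0.5, 7.4]
grip_width: 0.012
finger_force: 61.1
```

Request:
play_rows([
  [0, 0, 0, 0, 0, 0.01, 1],
  [0, 0, 0, 0, 0, 0.02, 1],
  [0, 0, 0, 0, 0, 0.03, 1],
  [0, 0, 0, 0, 0, 0.04, 1],
  [0, 0, 0, 0, 0, 0.05, 1],
])

```text
clock: 12.95
position: [0.5472, 0.092, 0.1831]
tool_rot: [3.14, 0.001, 2.542]
force: [-0.0, 0.2, 6.2]
grip_width: 0.0127
finger_force: 61.0
```

Request:
play_rows([
  [0, 0, 0, 0, 0, 0.01, 1],
  [0, 0, 0, 0, 0, 0.02, 1],
  [0, 0, 0, 0, 0, 0.03, 1],
  [0, 0, 0, 0, 0, 0.04, 1],
  [0, 0, 0, 0, 0, 0.05, 1],
])

```text
clock: 13.45
position: [0.5472, 0.092, 0.183]
tool_rot: [3.14, 0.001, 2.438]
force: [-0.7, 0.9, 4.9]
grip_width: 0.0123
finger_force: 60.9
```

```bash
python3 o.py
```

```text
t13.4 [0.5472 0.092  0.183 ] yaw 139.7 tilt [3.1395e+00 9.0000e-04] [-0.7  0.9  4.9] [0.28  0.003 0.081] q [ 0.17  0.53 -0.62  1.81  0.38  0.92  0.25]
```

Request:
play_rows([
  [0, 0, 0.0002, 0, 0, 0.01, 1],
  [0, 0, 0.0002, 0, 0, 0.02, 1],
  [0, 0, 0.0002, 0, 0, 0.03, 1],
  [0, 0, 0.0002, 0, 0, 0.04, 1],
])

```text
clock: 13.85
position: [0.5471, 0.0919, 0.1828]
tool_rot: [3.14, 0.001, 2.354]
force: [2.0, 1.4, 4.7]
grip_width: 0.0126
finger_force: 60.7
```

```bash
python3 o.py
```

```text
t13.8 [0.5471 0.0919 0.1828] yaw 134.9 tilt [3.1397e+00 6.0000e-04] [2.  1.4 4.7] [ 0.429 -0.367  0.036] q [ 0.16  0.53 -0.6   1.82  0.36  0.91  0.18]
```

Request:
play_rows([
  [0, 0, 0.0005, 0, 0, 0.01, 1],
  [0, 0, 0.001, 0, 0, 0.02, 1],
  [0, 0, 0.001, 0, 0, 0.02, 1],
])

```text
clock: 14.15
position: [0.5462, 0.0912, 0.1815]
tool_rot: [-3.141, -0.0, 2.312]
force: [0.0, 0.2, -2.1]
grip_width: 0.0124
finger_force: 59.9
```

```bash
python3 o.py
```

```text
t14.2 [0.5462 0.0912 0.1815] yaw 132.4 tilt [-3.1411e+00 -2.0000e-04] [ 0.   0.2 -2.1] [ 0.195 -0.129 -0.084] q [ 0.15  0.52 -0.59  1.82  0.36  0.91  0.14]
```

The lugs have dropped: the vertical force vanished and z fell. Lowering now.

Request:
play_rows([
  [0, 0, 0.003, 0, 0, 0, 1],
  [0, 0, 0.006, 0, 0, 0, 1],
  [0, 0, 0.009, 0, 0, 0, 1],
  [0, 0, 0.011, 0, 0, 0, 1],
  [0, 0, 0.011, 0, 0, 0, 1],
])

```text
clock: 14.65
position: [0.5463, 0.0912, 0.176]
tool_rot: [-3.141, -0.0, 2.312]
force: [0.9, 0.8, -1.9]
grip_width: 0.0126
finger_force: 59.9
```

```bash
python3 o.py
```

```text
t14.7 [0.5463 0.0912 0.176 ] yaw 132.5 tilt [-3.1412e+00 -3.0000e-04] [ 0.9  0.8 -1.9] [ 0.169 -0.044 -0.003] q [ 0.15  0.53 -0.58  1.82  0.36  0.9   0.14]
```

Request:
play_rows([
  [0, 0, 0.002, 0, 0, 0, 1],
  [0, 0, 0.004, 0, 0, 0, 1],
  [0, 0, 0.005, 0, 0, 0, 1],
  [0, 0, 0.006, 0, 0, 0, 1],
  [0, 0, 0.006, 0, 0, 0, 1],
  [0, 0, 0.006, 0, 0, 0, 1],
])

```text
clock: 15.25
position: [0.5464, 0.0913, 0.1734]
tool_rot: [3.142, 0.0, 2.312]
force: [-1.5, -0.4, 5.6]
grip_width: 0.0124
finger_force: 60.8
```

```bash
python3 o.py
```

```text
t15.2 [0.5464 0.0913 0.1734] yaw 132.5 tilt [3.1415e+00 2.0000e-04] [-1.5 -0.4  5.6] [-0.044  0.392  0.035] q [ 0.15  0.53 -0.58  1.82  0.37  0.89  0.14]
```

Request:
play_rows([
  [0, 0, 0.002, 0, 0, 0, 1],
  [0, 0, 0.004, 0, 0, 0, 1],
  [0, 0, 0.004, 0, 0, 0, 1],
  [0, 0, 0.004, 0, 0, 0, 1],
])

```text
clock: 15.65
position: [0.5465, 0.0913, 0.1716]
tool_rot: [3.141, 0.0, 2.312]
force: [-3.5, -0.9, 8.9]
grip_width: 0.0126
finger_force: 61.4
```

```bash
python3 o.py
```

```text
t15.7 [0.5465 0.0913 0.1716] yaw 132.5 tilt [3.1413e+00 4.0000e-04] [-3.5 -0.9  8.9] [-0.151  0.616 -0.048] q [ 0.15  0.54 -0.58  1.83  0.37  0.89  0.14]
```

Request:
play_rows([
  [0.0004, -0.0004, 0.0006, 0, 0, 0, 1],
  [0.0004, -0.0004, 0.0006, 0, 0, 0.01, 1],
  [0.0004, -0.0004, 0.0006, 0, 0, 0.02, 1],
  [0.0004, -0.0004, 0.0006, 0, 0, 0.03, 1],
  [0.0004, -0.0004, 0.0006, 0, 0, 0.04, 1],
])

```text
clock: 16.15
position: [0.5467, 0.0915, 0.1715]
tool_rot: [3.14, 0.001, 2.228]
force: [-0.5, -0.0, 9.2]
grip_width: 0.0128
finger_force: 61.4
```

```bash
python3 o.py
```

```text
t16.1 [0.5467 0.0915 0.1715] yaw 127.7 tilt [3.1403e+00 6.0000e-04] [-0.5 -0.   9.2] [ 0.099 -0.036  0.082] q [ 0.13  0.53 -0.56  1.83  0.36  0.88  0.06]
```

Request:
play_rows([
  [0, 0, 0.0006, 0, 0, 0.01, 1],
  [0, 0, 0.0006, 0, 0, 0.02, 1],
  [0, 0, 0.0006, 0, 0, 0.03, 1],
  [0, 0, 0.0006, 0, 0, 0.04, 1],
  [0, 0, 0.0006, 0, 0, 0.05, 1],
])

```text
clock: 16.65
position: [0.5468, 0.0916, 0.1713]
tool_rot: [3.14, 0.001, 2.123]
force: [0.1, 0.4, 9.1]
grip_width: 0.0127
finger_force: 61.5
```

```bash
python3 o.py
```

```text
t16.6 [0.5468 0.0916 0.1713] yaw 121.7 tilt [3.1398e+00 6.0000e-04] [0.1 0.4 9.1] [ 0.107 -0.005  0.05 ] q [ 0.11  0.53 -0.53  1.83  0.34  0.87 -0.03]
```

Request:
play_rows([
  [0, 0, 0, 0, 0, 0.015, 1],
  [0, 0, 0, 0, 0, 0.03, 1],
  [0, 0, 0, 0, 0, 0.045, 1],
  [0, 0, 0, 0, 0, 0.06, 1],
  [0, 0, 0, 0, 0, 0.075, 1],
  [0, 0, 0, 0, 0, 0.09, 1],
  [0, 0, 0, 0, 0, 0.1, 1],
])

```text
clock: 17.35
position: [0.5468, 0.0916, 0.1713]
tool_rot: [3.14, 0.0, 1.913]
force: [0.4, 0.5, 8.6]
grip_width: 0.0124
finger_force: 61.5
```

```bash
python3 o.py
```

```text
t17.4 [0.5468 0.0916 0.1713] yaw 109.6 tilt [3.1397e+00 2.0000e-04] [0.4 0.5 8.6] [ 0.07  -0.033  0.077] q [ 0.08  0.52 -0.48  1.83  0.31  0.86 -0.21]
```

Request:
play_rows([
  [0, 0, 0, 0, 0, 0.015, 1],
  [0, 0, 0, 0, 0, 0.03, 1],
  [0, 0, 0, 0, 0, 0.045, 1],
  [0, 0, 0, 0, 0, 0.06, 1],
  [0, 0, 0, 0, 0, 0.075, 1],
  [0, 0, 0, 0, 0, 0.09, 1],
  [0, 0, 0, 0, 0, 0.1, 1],
])

```text
clock: 18.05
position: [0.5468, 0.0916, 0.1713]
tool_rot: [3.14, -0.0, 1.704]
force: [-0.3, -0.8, 9.6]
grip_width: 0.0126
finger_force: 61.5
```

```bash
python3 o.py
```

```text
t18.1 [0.5468 0.0916 0.1713] yaw 97.6 tilt [ 3.1397e+00 -2.0000e-04] [-0.3 -0.8  9.6] [ 0.074 -0.109  0.101] q [ 0.04  0.51 -0.43  1.83  0.27  0.85 -0.39]
```

Request:
play_rows([
  [0, 0, 0, 0, 0, 0.015, 1],
  [0, 0, 0, 0, 0, 0.03, 1],
  [0, 0, 0, 0, 0, 0.045, 1],
  [0, 0, 0, 0, 0, 0.06, 1],
  [0, 0, 0, 0, 0, 0.075, 1],
  [0, 0, 0, 0, 0, 0.075, 1],
])

```text
clock: 18.65
position: [0.5468, 0.0916, 0.1713]
tool_rot: [3.14, -0.0, 1.547]
force: [0.4, -0.3, 9.6]
grip_width: 0.0125
finger_force: 61.4
```

```bash
python3 o.py
```

```text
t18.6 [0.5468 0.0916 0.1713] yaw 88.6 tilt [ 3.1398e+00 -4.0000e-04] [ 0.4 -0.3  9.6] [-0.056 -0.026 -0.119] q [ 0.01  0.51 -0.39  1.83  0.25  0.85 -0.52]
```

Request:
play_rows([
  [0, 0, 0, 0, 0, 0.015, 1],
  [0, 0, 0, 0, 0, 0.03, 1],
  [0, 0, 0, 0, 0, 0.03, 1],
])

```text
clock: 18.95
position: [0.5468, 0.0916, 0.1713]
tool_rot: [3.14, -0.001, 1.484]
force: [-0.8, -0.2, 9.4]
grip_width: 0.0127
finger_force: 61.4
```

```bash
python3 o.py
```

```text
t18.9 [0.5468 0.0916 0.1713] yaw 85.0 tilt [ 3.1398e+00 -6.0000e-04] [-0.8 -0.2  9.4] [ 0.048  0.013 -0.036] q [ 0.    0.5  -0.37  1.83  0.24  0.85 -0.58]
```

Request:
play_rows([
  [0, 0, 0, 0, 0, 0.015, 1],
  [0, 0, 0, 0, 0, 0.03, 1],
  [0, 0, 0, 0, 0, 0.03, 1],
])

```text
clock: 19.25
position: [0.5468, 0.0916, 0.1713]
tool_rot: [3.14, -0.001, 1.421]
force: [0.1, -0.3, 9.6]
grip_width: 0.0126
finger_force: 61.4
```

```bash
python3 o.py
```

```text
t19.2 [0.5468 0.0916 0.1713] yaw 81.4 tilt [ 3.1398e+00 -6.0000e-04] [ 0.1 -0.3  9.6] [-0.049  0.004 -0.054] q [-0.01  0.5  -0.36  1.83  0.23  0.84 -0.63]
```

Request:
play_rows([
  [0, 0, 0, 0, 0, 0.015, 1],
  [0, 0, 0, 0, 0, 0.03, 1],
  [0, 0, 0, 0, 0, 0.03, 1],
])

```text
clock: 19.55
position: [0.5469, 0.0916, 0.1714]
tool_rot: [3.14, -0.001, 1.358]
force: [0.4, -0.2, 8.4]
grip_width: 0.0125
finger_force: 61.4
```

```bash
python3 o.py
```

```text
t19.6 [0.5469 0.0916 0.1714] yaw 77.8 tilt [ 3.1397e+00 -8.0000e-04] [ 0.4 -0.2  8.4] [ 0.036 -0.203 -0.069] q [-0.02  0.5  -0.34  1.84  0.22  0.84 -0.68]
```

Request:
play_rows([
  [0, 0, 0, 0, 0, 0.015, 1],
  [0, 0, 0, 0, 0, 0.03, 1],
  [0, 0, 0, 0, 0, 0.03, 1],
])

```text
clock: 19.85
position: [0.5471, 0.0916, 0.1714]
tool_rot: [3.139, -0.001, 1.296]
force: [1.6, -0.3, 8.5]
grip_width: 0.0124
finger_force: 61.3
```

```bash
python3 o.py
```

```text
t19.9 [0.5471 0.0916 0.1714] yaw 74.2 tilt [ 3.1395e+00 -1.1000e-03] [ 1.6 -0.3  8.5] [-0.014 -0.536 -0.034] q [-0.03  0.5  -0.33  1.84  0.21  0.84 -0.74]
```

```bash
cat > o.py <<'E'
from h import *
L=[]
for i in range(4):
    s=observe();L.append([s["moment"][2],s["joint_efforts"][6],s["force"][2]]); grab_frame("wrist") if i<3 else 0
print("t%.1f"%s["clock"],s["position"].round(4),"yaw %.1f"%(np.degrees(s["tool_rot"][2])%360),s["force"].round(1),"mz,e7,fz",np.round(L,3).tolist())
E
python3 o.py
```

```text
t20.0 [0.5471 0.0916 0.1714] yaw 74.3 [ 1.1 -0.   8.4] mz,e7,fz [[-0.034, -0.72, 8.538], [-0.034, -0.259, 9.266], [0.019, -0.051, 8.604], [-0.017, 0.008, 8.426]]
```

Request:
play_rows([
  [0, 0, 0, 0, 0, 0.015, 1],
  [0, 0, 0, 0, 0, 0.03, 1],
  [0, 0, 0, 0, 0, 0.03, 1],
])

```text
clock: 20.3
position: [0.5471, 0.0916, 0.1714]
tool_rot: [3.139, -0.001, 1.233]
force: [1.7, -0.2, 7.8]
grip_width: 0.0128
finger_force: 61.3
```

```bash
python3 o.py
```

```text
t20.4 [0.5472 0.0916 0.1714] yaw 70.7 [2.9 0.  9.1] mz,e7,fz [[0.08, -0.818, 7.835], [0.134, -0.358, 9.069], [0.098, -0.173, 8.924], [0.174, -0.116, 9.13]]
```

Request:
play_rows([
  [0, 0.0004, 0, 0, 0, 0.015, 1],
  [0, 0.0004, 0, 0, 0, 0.03, 1],
  [0, 0.0004, 0, 0, 0, 0.03, 1],
])

```text
clock: 20.75
position: [0.5473, 0.0915, 0.1714]
tool_rot: [3.14, -0.001, 1.17]
force: [2.0, 0.6, 9.0]
grip_width: 0.0125
finger_force: 61.4
```

```bash
python3 o.py
```

```text
t20.9 [0.5472 0.0915 0.1714] yaw 67.1 [1.8 0.  9. ] mz,e7,fz [[-0.081, -0.654, 9.018], [-0.07, -0.215, 9.279], [-0.047, -0.013, 9.166], [-0.059, 0.047, 8.953]]
```

Request:
play_rows([
  [0, 0, 0, 0, 0, 0.015, 1],
  [0, 0, 0, 0, 0, 0.03, 1],
  [0, 0, 0, 0, 0, 0.03, 1],
])

```text
clock: 21.2
position: [0.5472, 0.0915, 0.1714]
tool_rot: [3.14, -0.001, 1.107]
force: [1.0, 0.4, 9.6]
grip_width: 0.0123
finger_force: 61.4
```

```bash
python3 o.py
```

```text
t21.4 [0.5471 0.0915 0.1714] yaw 63.5 [0.8 0.3 9.8] mz,e7,fz [[-0.056, -0.654, 9.604], [-0.09, -0.246, 10.898], [-0.072, -0.042, 8.735], [0.007, 0.02, 9.781]]
```

Request:
play_rows([
  [0, 0, -0.003, 0, 0, 0, 1],
  [0, 0, -0.005, 0, 0, 0, 1],
  [0, 0, -0.007, 0, 0, 0, 1],
  [0, 0, -0.007, 0, 0, 0, 1],
])

```text
clock: 21.75
position: [0.5466, 0.0913, 0.1743]
tool_rot: [3.141, -0.0, 1.108]
force: [1.8, 0.4, 2.1]
grip_width: 0.0125
finger_force: 60.6
```

```bash
python3 o.py
```

```text
t21.9 [0.5464 0.0913 0.1742] yaw 63.5 [1.4 0.5 2.2] mz,e7,fz [[0.004, 0.01, 2.079], [0.028, 0.001, 3.437], [0.002, -0.002, 2.972], [-0.055, -0.005, 2.206]]
```

Request:
play_rows([
  [0, 0, -0.001, 0, 0, 0, 1],
  [0, 0, -0.0015, 0, 0, 0, 1],
  [0, 0, -0.0015, 0, 0, 0, 1],
])

```text
clock: 22.2
position: [0.5462, 0.0912, 0.1745]
tool_rot: [-3.141, 0.0, 1.108]
force: [5.4, 1.4, -7.4]
grip_width: 0.0126
finger_force: 59.1
```

```bash
python3 o.py
```

```text
t22.4 [0.5462 0.0912 0.1746] yaw 63.5 [ 4.6  1.2 -9.8] mz,e7,fz [[0.006, -0.006, -7.443], [-0.026, -0.008, -8.211], [0.023, -0.01, -10.109], [0.029, -0.011, -9.776]]
```

Pulling up meets resistance at a depth of 13.0, so the lugs are locked in the pockets. Next I'll press lightly and sample the torque finely to count clicks.

Request:
play_rows([
  [0.0, 0, 0.002, 0, 0, 0, 1],
  [0, 0, 0.004, 0, 0, 0, 1],
  [0, 0, 0.004, 0, 0, 0.01, 1],
  [0, 0, 0.004, 0, 0, 0.02, 1],
])

```text
clock: 22.75
position: [0.5465, 0.0914, 0.1733]
tool_rot: [3.141, -0.0, 1.065]
force: [1.6, -0.2, 5.0]
grip_width: 0.0126
finger_force: 60.9
```

```bash
python3 o.py
```

```text
t22.9 [0.5465 0.0913 0.1733] yaw 61.1 [1.1 0.7 5.2] mz,e7,fz [[0.116, 0.568, 5.028], [-0.012, 0.469, 4.926], [0.01, -0.469, 4.745], [-0.008, -0.168, 5.223]]
```

Request:
play_rows([
  [0, 0, 0, 0, 0, 0.01, 1],
  [0, 0, 0, 0, 0, 0.02, 1],
])

```text
clock: 23.1
position: [0.5466, 0.0914, 0.1733]
tool_rot: [3.141, -0.001, 1.023]
force: [2.9, 1.1, 5.1]
grip_width: 0.0125
finger_force: 60.8
```

```bash
python3 o.py
```

```text
t23.2 [0.5466 0.0914 0.1733] yaw 58.6 [3.5 0.1 5.9] mz,e7,fz [[0.095, 0.543, 5.138], [0.078, 0.452, 5.465], [-0.004, -0.497, 4.781], [-0.028, -0.199, 5.931]]
```

Request:
play_rows([
  [0, 0, 0, 0, 0, 0.01, 1],
  [0, 0, 0, 0, 0, 0.02, 1],
])

```text
clock: 23.45
position: [0.5468, 0.0914, 0.1733]
tool_rot: [3.141, -0.001, 0.981]
force: [5.1, -0.5, 4.1]
grip_width: 0.0128
finger_force: 60.8
```

```bash
python3 o.py
```

```text
t23.6 [0.5469 0.0914 0.1733] yaw 56.3 [5.4 0.9 5.6] mz,e7,fz [[0.145, 0.496, 4.116], [0.075, 0.541, 4.66], [0.085, -0.579, 4.738], [0.036, -0.331, 5.643]]
```

Request:
play_rows([
  [0, 0, 0, 0, 0, 0.01, 1],
  [0, 0, 0, 0, 0, 0.02, 1],
])

```text
clock: 23.8
position: [0.547, 0.0914, 0.1733]
tool_rot: [3.14, -0.001, 0.94]
force: [6.1, 0.4, 5.3]
grip_width: 0.0126
finger_force: 60.9
```

```bash
python3 o.py
```

```text
t23.9 [0.547  0.0914 0.1733] yaw 53.9 [6.1 0.3 5.4] mz,e7,fz [[0.166, 0.461, 5.349], [0.104, 0.364, 5.604], [0.027, -0.565, 5.179], [0.07, -0.262, 5.415]]
```

Request:
play_rows([
  [0, 0, 0, 0, 0, 0.01, 1],
  [0, 0, 0, 0, 0, 0.02, 1],
])

```text
clock: 24.15
position: [0.5472, 0.0914, 0.1734]
tool_rot: [3.14, -0.002, 0.898]
force: [7.3, 0.2, 5.0]
grip_width: 0.0121
finger_force: 60.8
```

```bash
python3 o.py
```

```text
t24.3 [0.5471 0.0914 0.1733] yaw 51.5 [5.3 1.1 4.7] mz,e7,fz [[0.181, 0.469, 4.991], [0.067, 0.391, 4.824], [0.081, -0.549, 4.983], [0.013, -0.264, 4.746]]
```

Request:
play_rows([
  [0.0006, 0.0008, 0, 0, 0, 0.01, 1],
  [0.0006, 0.0008, 0, 0, 0, 0.02, 1],
  [0.0006, 0.0008, 0, 0, 0, 0.02, 1],
])

```text
clock: 24.6
position: [0.5475, 0.0914, 0.1734]
tool_rot: [3.141, -0.001, 0.856]
force: [5.0, -0.1, 6.0]
grip_width: 0.0128
finger_force: 60.9
```

```bash
python3 o.py
```

```text
t24.8 [0.5475 0.0914 0.1733] yaw 49.1 [ 4.9 -0.3  5.4] mz,e7,fz [[0.075, -0.569, 5.989], [0.073, -0.262, 5.581], [0.144, -0.123, 5.881], [0.031, -0.083, 5.358]]
```

Request:
play_rows([
  [0, 0, 0, 0, 0, 0.01, 1],
  [0, 0, 0, 0, 0, 0.02, 1],
  [0, 0, 0, 0, 0, 0.02, 1],
])

```text
clock: 25.05
position: [0.547, 0.0913, 0.1732]
tool_rot: [3.141, -0.0, 0.814]
force: [2.0, 0.1, 5.1]
grip_width: 0.0126
finger_force: 60.9
```

```bash
python3 o.py
```

```text
t25.2 [0.5468 0.0913 0.1731] yaw 46.7 [ 2.1 -0.2  5.4] mz,e7,fz [[-0.016, -0.485, 5.117], [0.005, -0.2, 5.863], [0.056, -0.063, 6.001], [0.01, -0.021, 5.429]]
```

Request:
play_rows([
  [0, 0, 0, 0, 0, 0.01, 1],
  [0, 0, 0, 0, 0, 0.02, 1],
  [0, 0, 0, 0, 0, 0.02, 1],
])

```text
clock: 25.5
position: [0.5468, 0.0913, 0.173]
tool_rot: [3.141, -0.0, 0.773]
force: [1.8, 0.9, 5.8]
grip_width: 0.0126
finger_force: 60.9
```

```bash
python3 o.py
```

```text
t25.6 [0.5468 0.0913 0.1731] yaw 44.3 [2.1 0.5 5.6] mz,e7,fz [[0.027, -0.487, 5.775], [0.023, -0.185, 5.516], [-0.069, -0.047, 6.553], [-0.048, -0.007, 5.555]]
```

Request:
play_rows([
  [0, 0, 0, 0, 0, 0.01, 1],
  [0, 0, 0, 0, 0, 0.02, 1],
  [0, 0, 0, 0, 0, 0.02, 1],
])

```text
clock: 25.95
position: [0.5467, 0.0913, 0.173]
tool_rot: [-3.142, 0.0, 0.731]
force: [1.9, 0.1, 5.5]
grip_width: 0.013
finger_force: 60.9
```

```bash
python3 o.py
```

```text
t26.1 [0.5467 0.0913 0.173 ] yaw 41.9 [-0.1 -0.7  6. ] mz,e7,fz [[-0.002, -0.459, 5.492], [-0.09, -0.161, 5.848], [-0.054, -0.024, 6.692], [-0.051, 0.016, 5.975]]
```

Clicks were felt at yaw of about 69° and 48°, which is the right 20° spacing. I'll take a third for margin.

Request:
play_rows([
  [0, 0, 0, 0, 0, 0.01, 1],
  [0, 0, 0, 0, 0, 0.02, 1],
  [0, 0, 0, 0, 0, 0.03, 1],
  [0, 0, 0, 0, 0, 0.04, 1],
  [0, 0, 0, 0, 0, 0.05, 1],
])

```text
clock: 26.6
position: [0.5472, 0.0913, 0.1732]
tool_rot: [3.141, -0.001, 0.626]
force: [4.6, 0.4, 4.2]
grip_width: 0.0122
finger_force: 60.8
```

```bash
python3 o.py
```

```text
t26.8 [0.5471 0.0913 0.1731] yaw 35.9 [4.2 0.3 6.2] mz,e7,fz [[0.127, 0.407, 4.157], [0.126, 0.472, 5.666], [0.077, -0.558, 5.203], [-0.02, -0.238, 6.159]]
```

Request:
play_rows([
  [0, 0, 0, 0, 0, 0.01, 1],
  [0, 0, 0, 0, 0, 0.02, 1],
  [0, 0, 0, 0, 0, 0.03, 1],
  [0, 0, 0, 0, 0, 0.03, 1],
])

```text
clock: 27.15
position: [0.5474, 0.0913, 0.1732]
tool_rot: [3.141, -0.001, 0.563]
force: [5.0, -0.3, 5.2]
grip_width: 0.0125
finger_force: 60.8
```

```bash
python3 o.py
```

```text
t27.3 [0.5474 0.0913 0.1732] yaw 32.3 [ 6.  -0.7  5.2] mz,e7,fz [[0.036, -0.555, 5.238], [0.043, -0.259, 5.658], [0.064, -0.126, 5.22], [0.072, -0.084, 5.192]]
```

Request:
play_rows([
  [0, 0, 0, 0, 0, 0.01, 1],
  [0, 0, 0, 0, 0, 0.02, 1],
  [0, 0, 0, 0, 0, 0.02, 1],
])

```text
clock: 27.6
position: [0.5475, 0.0913, 0.1733]
tool_rot: [3.141, -0.002, 0.521]
force: [7.0, -0.4, 5.1]
grip_width: 0.013
finger_force: 60.8
```

```bash
python3 o.py
```

```text
t27.8 [0.5475 0.0913 0.1733] yaw 29.9 [6.2 0.6 5.2] mz,e7,fz [[0.145, -0.627, 5.078], [0.164, -0.319, 5.098], [0.127, -0.179, 4.955], [0.144, -0.14, 5.205]]
```

Request:
play_rows([
  [0, 0, 0, 0, 0, 0.01, 1],
  [0, 0, 0, 0, 0, 0.02, 1],
  [0, 0, 0, 0, 0, 0.02, 1],
])

```text
clock: 28.05
position: [0.5471, 0.0913, 0.1731]
tool_rot: [3.141, -0.001, 0.479]
force: [3.6, -0.1, 5.4]
grip_width: 0.0122
finger_force: 60.9
```

```bash
python3 o.py
```

```text
t28.2 [0.5469 0.0913 0.1731] yaw 27.5 [ 3.4 -0.4  4.9] mz,e7,fz [[0.057, -0.506, 5.367], [0.041, -0.22, 5.623], [0.034, -0.081, 6.518], [0.039, -0.041, 4.932]]
```

Request:
play_rows([
  [0, 0, -0.0012, 0, 0, 0, 1],
  [0, 0, -0.0022, 0, 0, 0, 1],
  [0, 0, -0.0022, 0, 0, 0, 0.9],
  [0, 0, -0.0022, 0, 0, 0, 0.8],
  [0, 0, -0.0022, 0, 0, 0, 0.7],
  [0, 0, -0.0022, 0, 0, 0, 0.55],
  [0, 0, -0.0022, 0, 0, 0, 0.55],
  [0, 0, -0.0022, 0, 0, 0, 0.55],
], newtons=20)

```text
clock: 29.0
position: [0.5466, 0.0913, 0.1739]
tool_rot: [-3.141, 0.0, 0.48]
force: [0.2, 0.6, 0.1]
grip_width: 0.0385
finger_force: 0.0
```

Request:
play_rows([
  [0, 0, -0.02, 0, 0, 0, 0.55],
  [0, 0, -0.06, 0, 0, 0, 0.55],
  [0, 0, -0.12, 0, 0, 0, 0.55],
  [0, 0, -0.2, 0, 0, 0, 0.55],
  [-0.1, 0, -0.24, 0, 0, 0, 0.55],
  [-0.15, 0, -0.24, 0, 0, 0, 0.55],
  [-0.15, 0, -0.24, 0, 0, 0, 0.55],
  [-0.15, 0, -0.24, 0, 0, 0, 0.55],
])

```text
clock: 29.8
position: [0.4804, 0.0566, 0.2951]
tool_rot: [3.141, -0.002, 0.479]
force: [0.0, -0.0, -0.0]
grip_width: 0.0385
finger_force: 0.0
```

```bash
python3 - <<'E'
from h import *
s=observe();c=get_calibration("wrist");im=grab_frame("wrist"); 
t=grab_frame("top")[130:230,230:390]; sd=grab_frame("side")[170:270,200:360]
o=np.vstack([cv2.resize(im,(640,400))[:240],np.hstack([cv2.resize(t,(320,200)),cv2.resize(sd,(320,200))])]); cv2.imwrite("pics/end.png",o[:,:,::-1])
print(s["position"],s["force"],s["grip_width"])
for z,n in((.148,"rim"),(.148-.013+.034,"disc at 13"),): print(n,w2p(c,[.5465,.0905,z]))
E
```

```text
[0.48037758 0.05655785 0.29506004] [ 0.02614589 -0.03137642 -0.01446757] 0.038530016444513454
rim [318.34300478 114.64633398]
disc at 13 [318.38434334 113.88544042]
```

View pics/end.png

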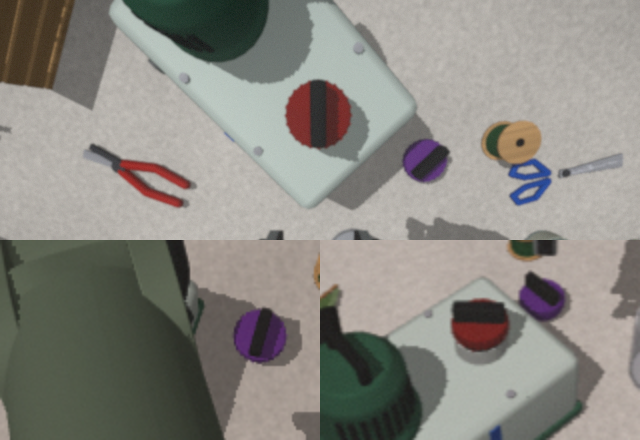

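The cap sits level and centred on the neck at (318,114), exactly where predicted for a depth of 13 mm, and the gripper is clear. I'm handing in.

```bash
python3 -c "
from workcell import *
print(job_done())"
```

```text
the job is handed in; nothing more can be done
None
```

The job is handed in: the red cap is locked in the neck's pockets, by my count of the torque drops with three ratchet clicks, and it has been let go with the arm clear; the judge returned no verdict.

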